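Tip the tray of nuts into the empty stock tote

TASK

Pick up the hand tray by its bar handle and tip the two big hex nuts out of it into the empty open tote, not the one already full of sleeves. Then stand the empty tray upright on the bench and let go of it.

Things in the scene. Friction and masses are not known exactly. Their poses are not given: they have to be found in the camera images.
- scoop_tray: Loose aluminium hand tray 170 (x) by 150 mm, floor 4 mm, walls 40 mm high at the sides and back (+x). Open front (-x, within 25 deg of facing the robot): floor ramps up 12 deg to a lip 85 mm from the origin, 11 mm up. Black square bar handle 14 x 14 mm along y, centre 95 mm above the origin: pinch mid-bar from above, closing along x, 60 N or more. Origin: centre of underside, z up. 0.3 kg.
- tote: Empty open grey plastic tote, fixed: 300 (x) by 200 (y) by 120 mm high, walls and floor 5 mm, rim standing out 6 mm. Origin: centre of the underside, z up; its long side x points away from the robot within 6 degrees. Tray, this tote and a like tote full of brass sleeves stand left, middle and right in any order.
- nut_a: Large steel hex nut, 41 mm across flats, 22 mm high, 27 mm hole, about 0.17 kg, loose on the tray's floor under or behind the bar, some 60 mm below it. Origin: centre of its underside, z along the hole. Nuts and tray are smooth (friction about 0.3): they stay put when carried level and calmly and slide out over the lip when the tray is held 40 to 50 degrees front down.
- nut_b: Second nut, the same as nut_a, beside it on the tray's floor.
Mind the look-alikes: they are no part of the job. What is shaped like the scoop_tray but green is not meant.

How it is judged:
By the outcome, as a careful person would: the job done as asked, in the order asked, and still so for the second after the job is handed in, with the robot touching nothing.
It also fails if it takes over 70 s, if anything falls off the work surface, if the arm or the gripper's body presses on something with over 40 N, if the wrist force passes 120 N, or if a joint passes its speed limit or range.

ROBOT

A 6-joint arm with a two-finger parallel gripper is mounted at the origin on the work surface. World frame = base frame: x ahead of the robot, y to its left, z up, the work surface at z = 0. Lengths are in mm, angles in rad, forces in N, time in s.
With the tool pointing down it reaches from about 350 to 875 mm from the base axis. Payload 4.2 kg.
Tool frame: the origin (TCP) lies at the very end of the fingers, on their centre line; the grasp point (between the pads) lies 19 mm behind it (pinch_z is the distance from the TCP to the grasp point, in mm); z points along the fingers, y is the line along which they close (so a half turn about z gives the same grasp; the last joint's range is limited). The gripper opens to 85 mm and grips with 20 to 120 N. Pads are 22 mm wide; open, the fingers measure 114 mm over their backs; the gripper's body (76 mm by 85 mm) begins 54 mm behind the grasp point. The pads swing forward as they close: fully open they stand 13 mm farther back than shut.
Start: joints at [1.394, 0.385, 0.008, 0, -1.194, -0.259], TCP at [263.801, 566.576, 231.312] pointing down, gripper open.
Joint ranges: [-3.14, 3.14], [-1.21, 2.06], [-1.07, 1.41], [-3.16, 2.05], [-2.99, -0.16], [-3.1, 3.1]. Speed limits (rad/s): [2.79, 2.79, 3.14, 3.14, 3.14, 3.14].

INTERFACE

Orientations are given as a unit quaternion [x, y, z, w].
In Python, from bench import * gives the robot as it stands.
- The arm moves only by the tool arm_command, never from a script. Its argument "steps" is one flat list of numbers, 4 for each row, row after row: the shift along the tool's x, y, z in m, then the turn about the tool's z in rad. In form: [tx, ty, tz, roll, tx, ty, tz, roll, ...]. A call has 1 to 20 rows; each row shifts and turns the commanded pose from where the row before left it, along the tool's axes as they then stand; what a row does not reach is not made up. A row lasts 1/8 s, in which the tool goes at most 62.5 mm and 10.7 degrees, less where a joint would pass 70% of its speed; a pose out of reach is approached as far as the arm can. A call with a gripper value outside its range is refused whole. "grip" is the finger opening in m, from 0 to 0.0854, set as the call begins (left out, the last holds). The fingers move at their own pace and stop on an object; the grip force is fixed at half the most. Time passes only in rows, so rows that do not move let the fingers close. It gives the time, the measured TCP pose, the force, the opening and the grip force at its end, in the units of the state.
- read_state(): the state, without advancing time (a new reading comes with each control period).
- get_image(name): name is "side" or "top" or "wrist"; returns the picture (480x640x3 uint8, red, green, blue); there is no depth.
- get_calibration(name): a dict with "camera_matrix" (3x3 intrinsics, pixels), "k1" (the pictures are not rectified: a ray, as slopes to the right and down, at radius r is drawn at 1 + k1 r^2 times it, then the intrinsics apply), "cam_to_world" (4x4, takes a point from camera to world coordinates). Camera axes: x right, y down, z forward; pixel columns grow to the right and rows downward; lengths in mm; the calibration is good to about 2 mm. A picture is of the moment at which its call begins: read the wrist's pose just before it. get_calibration takes no time and is no camera call; for the wrist camera it gives the pose at the moment of the call.
- job_done(): hands the job in; it is judged then, once.
The state is a dict: "clock": time; "joints": joint angles; "joint_vel": joint speeds; "joint_efforts": joint torques, N m; "position": TCP position; "ee_rot": TCP orientation; "contact_force": force on the tool from outside, world axes, zero at the start; "wrist_torque": the same for the moment, N m; "gripper_width": finger opening in mm; "grasp_force": force on a finger pad.
Only numpy, scipy, OpenCV 4.12 (cv2) and the standard library are available. Lean on these libraries where they do the work, as an engineer would, in place of code of your own. Each camera call takes 0.05 s, during which the arm holds its last target. There are 200 camera calls.

## Working session

There is one attempt and no reset: what is moved stays moved. The work goes in short steps, Python scripts to look and compute and a tool call to move; the robot and the scene stay as the last step left them, time stands still between calls to the robot, and variables do not carry over. Pictures are saved under pics/ and viewed, at most 10 in all, crops included, and the job is handed in when it is done.

Besides the shell and the picture viewer there is one more tool, called after ">>>" as name(argument=value, ...) on one line, values as JSON. arm_command: Moves the arm, as the interface text tells. Its arguments: {"type":"object","properties":{"steps":{"type":"array","items":{"type":"number"}},"grip":{"type":"number"}},"required":["steps"]}

```bash
mkdir -p pics
python3 - <<'E'
from bench import *
import cv2,numpy as np
for n in("top","side"):
    im=get_image(n);cv2.imwrite(f"pics/{n}0.png",im[:,:,::-1]);c=get_calibration(n);print(n,np.round(c["camera_matrix"],1).tolist(),c["k1"],np.round(c["cam_to_world"],3).tolist())
s=read_state();print(s)
E
```

```text
top [[468.3, 0.0, 321.2], [0.0, 468.3, 237.4], [0.0, 0.0, 1.0]] -0.028722326354425187 [[-0.022, -0.988, 0.154, 295.083], [-1.0, 0.022, 0.003, -11.829], [-0.006, -0.154, -0.988, 929.46], [0.0, 0.0, 0.0, 1.0]]
side [[460.0, 0.0, 321.2], [0.0, 460.0, 242.1], [0.0, 0.0, 1.0]] -0.08185083446291426 [[0.679, -0.482, 0.554, -131.53], [-0.734, -0.44, 0.516, -533.168], [-0.005, -0.757, -0.653, 722.323], [0.0, 0.0, 0.0, 1.0]]
{'clock': 0.1, 'joints': array([ 1.39361476e+00,  3.85476319e-01,  6.81826911e-03, -4.58206665e-04,
       -1.19399258e+00, -2.58621992e-01]), 'joint_vel': array([ 0.0001273 , -0.0023338 ,  0.00469643,  0.00079074, -0.00013449,
        0.0006496 ]), 'joint_efforts': array([-3.24856319e-04, -3.93317020e+01,  1.88930994e+01,  4.19799596e+00,
       -2.57072250e-03,  2.66755407e-06]), 'position': array([263.58683704, 566.14863221, 230.35136992]), 'ee_rot': array([ 9.76334483e-01, -2.16263894e-01, -1.75032566e-04,  9.35051278e-04]), 'contact_force': array([-0.56306947,  0.66907767,  0.12319678]), 'wrist_torque': array([ 0.01829787,  0.04175576, -0.0829338 ]), 'grasp_force': 0.0, 'gripper_width': 85.28340303195992}
```

View pics/top0.png

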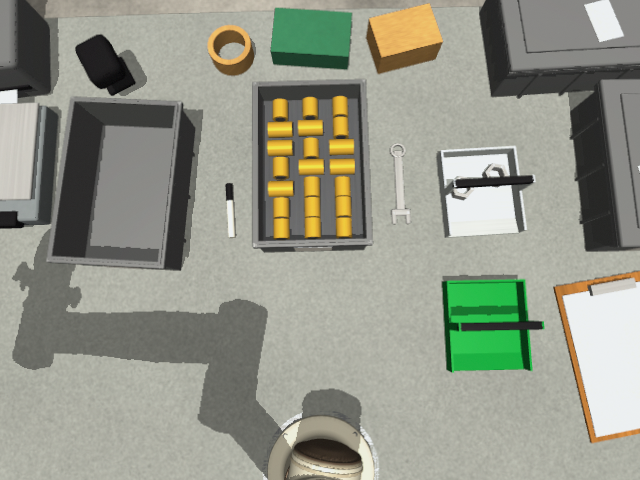

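View pics/side0.png

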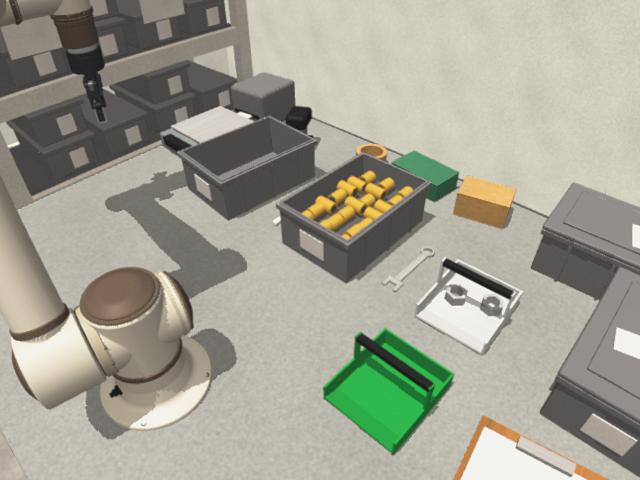

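The top view shows the empty tote at left (px about 50–195 × 97–270). The sleeve tote is in the middle, and the aluminium tray is at right with its bar from about (455,182) to (533,180). The green look-alike is below it. In the side view the white tray's bar runs from (445,265) to (510,293), with the nuts at (456,294) and (490,305).

```bash
cat > h.py <<'E'
import numpy as np,cv2
from bench import *
def rays(n,uv):
    c=get_calibration(n);K=np.array(c["camera_matrix"]);T=np.array(c["cam_to_world"])
    d=(np.atleast_2d(uv)-K[:2,2])/[K[0,0],K[1,1]];p=d.copy()
    for _ in range(20):p=d/(1+c["k1"]*(p**2).sum(1,keepdims=True))
    return T[:3,3],np.c_[p,np.ones(len(p))]@T[:3,:3].T
def onz(n,uv,z):
    o,d=rays(n,uv);return o+d*((z-o[2])/d[:,2])[:,None]
def tri(u1,u2,a="top",b="side"):
    o,d=rays(a,u1);q,e=rays(b,u2);d=d[0];e=e[0]
    s=np.linalg.lstsq(np.c_[d,-e],q-o,rcond=None)[0];A=o+s[0]*d;B=q+s[1]*e;return (A+B)/2,np.linalg.norm(A-B)
E
python3 - <<'E'
from h import *
t=cv2.imread("pics/top0.png");s=cv2.imread("pics/side0.png")
def bar(im,x0,y0,x1,y1):
    m=np.zeros(im.shape[:2],np.uint8);m[y0:y1,x0:x1]=(im[y0:y1,x0:x1].max(2)<60)*255
    c=max(cv2.findContours(m,0,1)[0],key=cv2.contourArea);r=cv2.minAreaRect(c);b=cv2.boxPoints(r);print(r,b.round().tolist());return b
bt=bar(t,440,160,545,200);bs=bar(s,425,245,525,310)
print("bar z102",onz("top",bt,102).round(1).tolist())
def mids(b):
    if np.linalg.norm(b[0]-b[1])<np.linalg.norm(b[1]-b[2]): e=[(b[0]+b[1])/2,(b[2]+b[3])/2]
    else: e=[(b[1]+b[2])/2,(b[3]+b[0])/2]
    return sorted(e,key=lambda p:p[0])
for p,q in zip(mids(bt),mids(bs)):print(p,q,tri(p,q))
# tray lip corners
print("lip z11",onz("top",[[446,237],[525,234]],11).round(1).tolist())
for n,im,(x0,y0,x1,y1) in(("tote",t,(30,80,210,285)),):
    cv2.imwrite("pics/tote.png",cv2.resize(im[y0:y1,x0:x1],None,fx=2.9,fy=2.9,interpolation=2))
E
```

```text
((493.8583984375, 180.99859619140625), (9.173994064331055, 76.27412414550781), 86.76029968261719) [[456.0, 179.0], [532.0, 174.0], [532.0, 183.0], [456.0, 188.0]]
((477.186767578125, 278.08258056640625), (74.66961669921875, 7.719940662384033), 26.146841049194336) [[442.0, 265.0], [445.0, 258.0], [512.0, 291.0], [509.0, 298.0]]
bar z102 [[526.8, -257.0, 102.0], [532.1, -397.8, 102.0], [514.8, -397.1, 102.0], [509.6, -256.8, 102.0]]
[455.7823  183.15385] [443.67252 261.63013] (array([ 519.87018646, -258.75622314,   96.52069791]), np.float64(0.5781659806882078))
[531.9345  178.84334] [510.701   294.53503] (array([ 524.94506337, -399.82661809,   98.12719869]), np.float64(1.348656247893717))
lip z11 [[433.0, -257.0, 11.0], [435.5, -415.4, 11.0]]
```

View pics/tote.png

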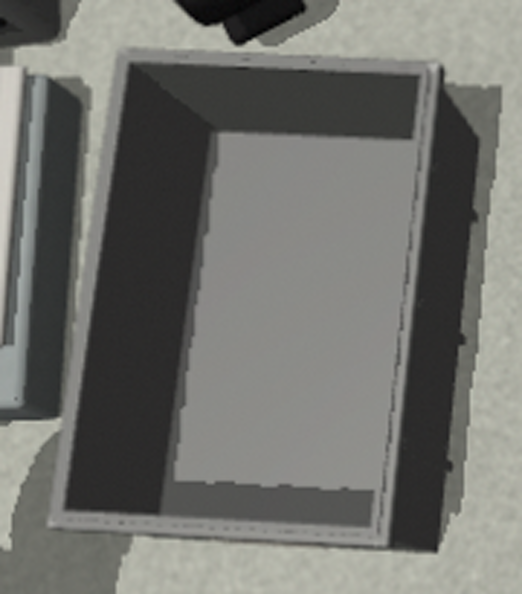

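Run:
```python
from h import *
from scipy.spatial.transform import Rotation as R
c=np.array([[122,50],[442,65],[390,547],[50,525]])/2.9+[30,80]
p=onz("top",c,120);print(p.round(0).tolist(),p.mean(0));print([np.linalg.norm(p[i]-p[i-1]).round(0) for i in range(4)])
s=read_state();print(R.from_quat(s["ee_rot"]).as_matrix().round(3))
fl=onz("top",np.array([[215,132],[415,140]])/2.9+[30,80],5);print(fl.round(0).tolist())
```

```text
[[695.0, 449.0, 120.0], [679.0, 241.0, 120.0], [372.0, 264.0, 120.0], [390.0, 473.0, 120.0]] [533.94727389 356.79757856 120.        ]
[np.float64(307.0), np.float64(208.0), np.float64(307.0), np.float64(210.0)]
[[ 0.906 -0.422 -0.001]
 [-0.422 -0.906 -0.002]
 [ 0.     0.002 -1.   ]]
[[687.0, 441.0, 5.0], [676.0, 295.0, 5.0]]
```

>>> arm_command(steps=[0, 0, -0.06, 0, 0, 0, -0.06, 0], grip=0.085)

```text
clock: 0.35
position: [263.7, 566.1, 351.6]
ee_rot: [0.976, -0.216, 0.0, 0.002]
contact_force: [0.3, 1.0, 0.4]
gripper_width: 84.9
grasp_force: 0.0
```

>>> arm_command(steps=[0, 0, -0.06, 0, 0, 0, -0.06, 0, 0, 0, -0.06, 0, 0, 0, -0.06, 0, 0, 0, -0.06, 0, 0, 0, -0.06, 0, 0, 0, -0.06, 0, 0, 0, 0, 0])

```text
clock: 1.35
position: [242.5, 521.3, 687.0]
ee_rot: [0.976, -0.216, 0.008, -0.022]
contact_force: [-0.4, -0.1, -0.2]
gripper_width: 84.8
grasp_force: 0.0
```

```bash
python3 -c "
from bench import *
print(read_state()['joints'].round(3))"
```

```text
[ 1.427  0.513  1.408  0.028 -2.422 -0.271]
```

>>> arm_command(steps=[0, 0, -0.06, 0, 0, 0, -0.06, 0, 0, 0, -0.06, 0, 0, 0, -0.06, 0, 0, 0, -0.06, 0, 0, 0, -0.06, 0, 0, 0, 0, 0])

```text
clock: 2.22
position: [171.9, 377.7, 797.7]
ee_rot: [0.973, -0.215, 0.03, -0.082]
contact_force: [0.4, -0.9, -0.0]
gripper_width: 84.9
grasp_force: 0.0
```

>>> arm_command(steps=[0, 0, 0.06, 0, 0, 0, 0.06, 0, 0, 0, 0.06, 0])

```text
clock: 2.6
position: [187.1, 406.7, 671.3]
ee_rot: [0.973, -0.214, 0.033, -0.081]
contact_force: [-0.5, 1.7, 0.8]
gripper_width: 84.9
grasp_force: 0.0
```

>>> arm_command(steps=[-0.057, 0.003, 0, 0, -0.057, 0.003, 0, 0, -0.057, 0.003, 0, 0, -0.057, 0.003, 0, 0, -0.057, 0.003, 0, 0])

```text
clock: 3.22
position: [-79.2, 514.1, 660.9]
ee_rot: [0.973, -0.214, 0.033, -0.079]
contact_force: [1.0, 0.5, 0.3]
gripper_width: 84.9
grasp_force: 0.0
```

>>> arm_command(steps=[-0.033, -0.05, 0, 0, -0.033, -0.05, 0, 0, -0.033, -0.05, 0, 0, -0.033, -0.05, 0, 0, -0.033, -0.05, 0, 0, -0.033, -0.05, 0, 0, -0.033, -0.05, 0, 0, -0.033, -0.05, 0, 0])

```text
clock: 4.22
position: [-119.5, 801.5, 561.5]
ee_rot: [0.965, -0.208, 0.016, -0.156]
contact_force: [-0.7, 0.6, 0.1]
gripper_width: 84.6
grasp_force: 0.0
```

```bash
cat >> h.py <<'E'
from scipy.spatial.transform import Rotation as R
def st():
    s=read_state();print(s["clock"],s["joints"].round(3),s["position"].round(1),s["contact_force"].round(1),round(s["gripper_width"],1),s["grasp_force"]);print(R.from_quat(s["ee_rot"]).as_matrix().round(3).tolist());return s
E
python3 -c "
from h import *
st()"
```

```text
4.225 [ 1.991  0.771  1.406  0.227 -1.959 -0.732] [-119.5  801.5  561.5] [-0.7  0.6  0.1] 84.6 0.0
[[0.913, -0.397, 0.096], [-0.407, -0.865, 0.295], [-0.034, -0.308, -0.951]]
```

>>> arm_command(steps=[-0.045, -0.034, -0.019, 0, -0.045, -0.034, -0.019, 0, -0.045, -0.034, -0.019, 0, -0.045, -0.034, -0.019, 0, -0.045, -0.034, -0.019, 0, -0.045, -0.034, -0.019, 0, -0.045, -0.034, -0.019, 0, -0.045, -0.034, -0.019, 0])

```text
clock: 5.22
position: [-272.6, 840.5, 592.1]
ee_rot: [0.938, -0.192, -0.032, -0.286]
contact_force: [0.1, 0.8, 0.5]
gripper_width: 84.8
grasp_force: 0.0
```

```bash
python3 -c "
from h import *
st()"
```

```text
5.225 [ 2.177  0.802  1.407  0.365 -1.698 -0.874] [-272.6  840.5  592.1] [0.1 0.8 0.5] 84.8 0.0
[[0.924, -0.379, 0.05], [-0.343, -0.762, 0.549], [-0.17, -0.525, -0.834]]
```

>>> arm_command(steps=[-0.045, -0.035, -0.003, 0, -0.045, -0.035, -0.003, 0, -0.045, -0.035, -0.003, 0])

```text
clock: 5.6
position: [-317.3, 867.1, 592.1]
ee_rot: [0.924, -0.184, -0.054, -0.331]
contact_force: [-0.5, 0.1, 0.6]
gripper_width: 84.7
grasp_force: 0.0
```

```bash
python3 -c "
from h import *
st()"
```

```text
5.6 [ 2.212  0.833  1.407  0.408 -1.577 -0.912] [-317.3  867.1  592.1] [-0.5  0.1  0.6] 84.7 0.0
[[0.926, -0.376, 0.023], [-0.305, -0.713, 0.632], [-0.221, -0.593, -0.775]]
```

>>> arm_command(steps=[0, 0, 0, 0.17, 0, 0, 0, 0.17, 0, 0, 0, 0.17, 0, 0, 0, 0.17, 0, 0, 0, 0.17, 0, 0, 0, 0.17, 0, 0, 0, 0.17])

```text
clock: 6.48
position: [-316.5, 866.8, 592.5]
ee_rot: [-0.66, 0.672, 0.231, 0.244]
contact_force: [0.4, -1.7, 0.2]
gripper_width: 85.0
grasp_force: 0.0
```

>>> arm_command(steps=[0.023, -0.0425, -0.0085, 0, 0.023, -0.0425, -0.0085, 0, 0.023, -0.0425, -0.0085, 0, 0.023, -0.0425, -0.0085, 0, 0.023, -0.0425, -0.0085, 0, 0.023, -0.0425, -0.0085, 0, 0.023, -0.0425, -0.0085, 0, 0.023, -0.0425, -0.0085, 0, 0.023, -0.0425, -0.0085, 0, 0.023, -0.0425, -0.0085, 0, 0.023, -0.0425, -0.0085, 0, 0.023, -0.0425, -0.0085, 0, 0.023, -0.0425, -0.0085, 0, 0.023, -0.0425, -0.0085, 0, 0.023, -0.0425, -0.0085, 0, 0.023, -0.0425, -0.0085, 0, 0.023, -0.0425, -0.0085, 0, 0.023, -0.0425, -0.0085, 0])

```text
clock: 8.72
position: [416.2, 453.9, 474.3]
ee_rot: [-0.661, 0.67, 0.229, 0.247]
contact_force: [-0.5, 1.1, -0.2]
gripper_width: 85.1
grasp_force: 0.0
```

```bash
python3 -c "
from h import *
st()"
```

```text
8.725 [ 0.88   0.067  0.178 -0.433 -1.141 -0.82 ] [416.2 453.9 474.3] [-0.5  1.1 -0.2] 85.1 0.0
[[-0.003, -1.0, 0.029], [-0.774, 0.02, 0.633], [-0.634, -0.02, -0.773]]
```

>>> arm_command(steps=[0.0425, -0.0064, -0.022, 0, 0.0425, -0.0064, -0.022, 0, 0.0425, -0.0064, -0.022, 0, 0.0425, -0.0064, -0.022, 0, 0.0425, -0.0064, -0.022, 0, 0.0425, -0.0064, -0.022, 0, 0.0425, -0.0064, -0.022, 0, 0.0425, -0.0064, -0.022, 0, 0.0425, -0.0064, -0.022, 0, 0.0425, -0.0064, -0.022, 0, 0.0425, -0.0064, -0.022, 0, 0.0425, -0.0064, -0.022, 0, 0.0425, -0.0064, -0.022, 0, 0.0425, -0.0064, -0.022, 0, 0.0425, -0.0064, -0.022, 0, 0.0425, -0.0064, -0.022, 0, 0.0425, -0.0064, -0.022, 0, 0.0425, -0.0064, -0.022, 0, 0, 0, 0, 0])

```text
clock: 11.1
position: [516.4, -393.0, 294.6]
ee_rot: [-0.659, 0.672, 0.23, 0.246]
contact_force: [0.4, 0.9, 0.6]
gripper_width: 85.3
grasp_force: 0.0
```

Run:
```python
from h import *
st()
im=get_image("wrist");cv2.imwrite("pics/w1.png",im[:,:,::-1])
print(onz("top",[[573,85],[590,250]],150).round(0).tolist(),onz("top",[[573,85],[590,250]],250).round(0).tolist())
o,d=rays("wrist",[[320,240]]);print(o,d)
```

```text
11.1 [-0.679  0.644  0.645 -0.583 -1.958  0.542] [ 516.4 -393.   294.6] [0.4 0.9 0.6] 85.3 0.0
[[-0.01, -1.0, 0.026], [-0.773, 0.024, 0.633], [-0.634, -0.014, -0.773]]
[[682.0, -466.0, 150.0], [384.0, -463.0, 150.0]] [[632.0, -408.0, 250.0], [373.0, -405.0, 250.0]]
[ 512.75290683 -537.54126415  360.33041128] [[ 0.01684369  0.82820074 -0.56029792]]
```

View pics/w1.png

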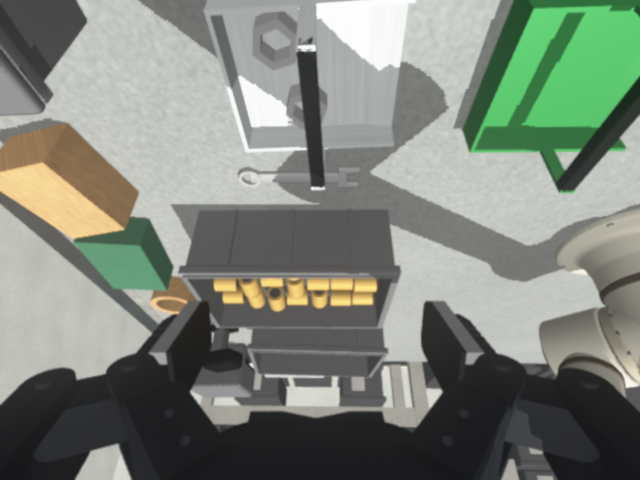

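The wrist view shows the bar from (307,45) to (317,188). Both nuts are behind and under it, at (277,40) and (307,103). The camera side of the tool will come near the lidded box on the right, so I'll check that clearance first.

Run:
```python
from h import *
t=cv2.imread("pics/top0.png")[60:260,540:640];s=cv2.imread("pics/side0.png")[220:480,500:640]
a=cv2.resize(t,None,fx=3,fy=3,interpolation=2);b=cv2.resize(s,None,fx=2.3,fy=2.3,interpolation=2)
o=np.zeros((600,640,3),np.uint8);o[:a.shape[0],:300]=a;o[:b.shape[0],310:310+b.shape[1]]=b
cv2.imwrite("pics/m.png",o)
# bar from wrist view, top plane z=102
print(onz("wrist",[[307,45],[317,188]],102).round(1).tolist())
im=cv2.imread("pics/w1.png");m=np.zeros((480,640),np.uint8);m[40:195,290:335]=(im[40:195,290:335].max(2)<45)*255
c=max(cv2.findContours(m,0,1)[0],key=cv2.contourArea);r=cv2.boxPoints(cv2.minAreaRect(c));print(r.round(),onz("wrist",r,98).round(1).tolist())
```

```text
[[526.5, -402.6, 102.0], [522.4, -253.7, 102.0]]
[[316. 163.]
 [322. 163.]
 [322. 177.]
 [316. 177.]] [[522.8, -285.7, 98.0], [516.9, -285.6, 98.0], [517.0, -266.0, 98.0], [523.2, -266.1, 98.0]]
```

View pics/m.png

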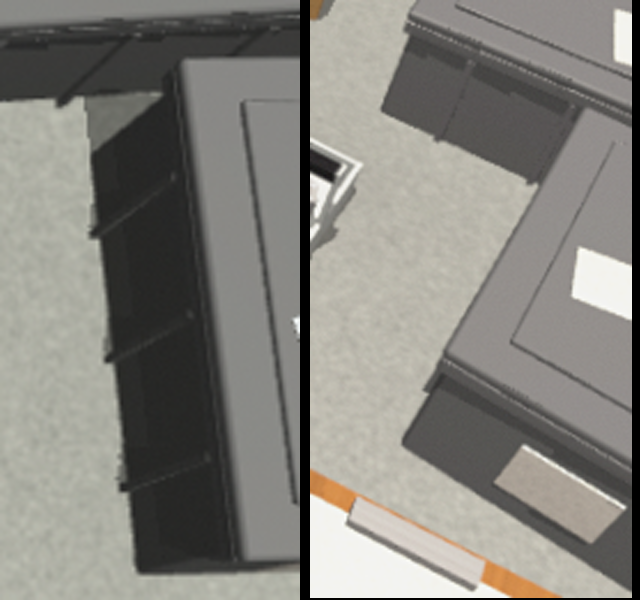

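The montage shows the lidded box's top-near corner at top-view px (620,247) and side-view px (559,373).

Run:
```python
from h import *
p,e=tri([620,247.3],[558.7,373]);print(p,e);print(onz("top",[[600.7,79.3]],p[2]))
```

```text
[ 392.55116728 -533.88545446  124.62855085] 5.448920897391751
[[ 705.23564188 -534.44197573  124.62855085]]
```

>>> arm_command(steps=[0.0377, -0.0009, 0, 0, 0.0377, -0.0009, 0, 0, 0, 0, 0.045, 0, 0, 0, 0.045, 0, 0, 0, 0.045, 0, 0, 0, 0.035, 0, 0, 0, 0.02, 0, 0, 0, 0.013, 0, 0, 0, 0.0105, 0, 0, 0, 0, 0])

```text
clock: 12.4
position: [523.9, -313.4, 85.6]
ee_rot: [-0.662, 0.67, 0.229, 0.246]
contact_force: [0.2, 0.4, -0.2]
gripper_width: 84.7
grasp_force: 0.0
```

Run:
```python
from h import *
st()
cv2.imwrite("pics/w2.png",cv2.resize(get_image("wrist")[:,:,::-1],(480,360)))
cv2.imwrite("pics/s2.png",get_image("side")[180:360,400:600,::-1].repeat(2,0).repeat(2,1))
```

```text
12.4 [-0.584  0.718  0.243 -0.574 -1.507  0.731] [ 523.9 -313.4   85.6] [ 0.2  0.4 -0.2] 84.7 0.0
[[-0.004, -1.0, 0.027], [-0.775, 0.02, 0.632], [-0.632, -0.018, -0.774]]
```

View pics/s2.png

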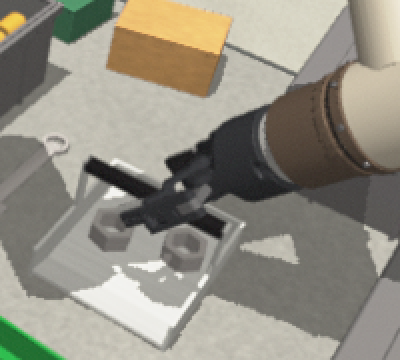

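The fingers straddle the bar. I'll make a small correction, then close.

>>> arm_command(steps=[0.0045, 0.001, 0.0015, 0])

```text
clock: 12.62
position: [523.2, -317.1, 82.1]
ee_rot: [-0.662, 0.671, 0.228, 0.246]
contact_force: [0.3, -0.1, -0.7]
gripper_width: 85.1
grasp_force: 0.0
```

>>> arm_command(steps=[0, 0, 0, 0, 0, 0, 0, 0, 0, 0, 0, 0, 0, 0, 0, 0, 0, 0, 0, 0, 0, 0, 0, 0, 0, 0, 0, 0, 0, 0, 0, 0], grip=0)

```text
clock: 13.62
position: [523.2, -316.3, 81.7]
ee_rot: [-0.662, 0.67, 0.228, 0.246]
contact_force: [1.4, -0.8, 1.8]
gripper_width: 12.8
grasp_force: 61.3
```

Run:
```python
from h import *
st()
```

```text
13.625 [-0.588  0.724  0.244 -0.573 -1.504  0.737] [ 523.2 -316.3   81.7] [ 1.4 -0.8  1.8] 12.8 61.3006317615509
[[-0.003, -1.0, 0.028], [-0.775, 0.02, 0.632], [-0.632, -0.019, -0.775]]
```

>>> arm_command(steps=[-0.0032, 0, -0.0039, 0, -0.0063, 0, -0.0078, 0, -0.0095, 0, -0.0116, 0, -0.0126, 0, -0.0155, 0, -0.0158, 0, -0.0194, 0, -0.0158, 0, -0.0194, 0, -0.0158, 0, -0.0194, 0, -0.0158, 0, -0.0194, 0, -0.0158, 0, -0.0194, 0, -0.0095, 0, -0.0116, 0, -0.0063, 0, -0.0078, 0, -0.0032, 0, -0.0039, 0])

```text
clock: 15.12
position: [518.9, -316.4, 286.9]
ee_rot: [-0.661, 0.671, 0.229, 0.246]
contact_force: [0.3, 0.2, -6.7]
gripper_width: 13.2
grasp_force: 60.5
```

Run:
```python
from h import *
st()
cv2.imwrite("pics/s3.png",get_image("side")[60:360,340:640,::-1].repeat(2,0).repeat(2,1))
```

```text
15.125 [-0.594  0.546  0.458 -0.593 -1.836  0.525] [ 518.9 -316.4  286.9] [ 0.3  0.2 -6.7] 13.2 60.51731956435333
[[-0.004, -1.0, 0.027], [-0.775, 0.02, 0.632], [-0.633, -0.018, -0.774]]
```

View pics/s3.png

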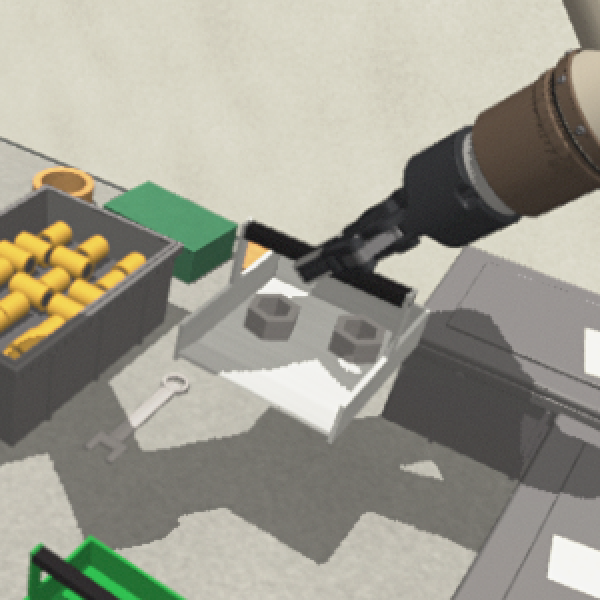

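Run:
```python
from h import *
s=read_state();a=-R.from_quat(s["ee_rot"]).as_matrix()[:,2]
Y=R.from_euler('z',1.6,degrees=True)
P=np.array([[-85,-75,11],[-85,0,11],[-85,75,11],[85,-75,0],[85,75,0],[85,-75,40],[85,75,40],[0,0,95]])
rel=Y.apply(P-[0,0,95])-19*np.array([.027,.632,-.774])
for d in(0,20,40,55,70,80):
    Q=R.from_rotvec(a*np.radians(d));u=(Q*Y).inv().apply([0,0,1]);print(d,"up in tray",u.round(2),Q.apply(rel).round(0).astype(int).tolist())
```

```text
0 up in tray [0. 0. 1.] [[-83, -89, -69], [-85, -14, -69], [-88, 61, -69], [87, -85, -80], [82, 65, -80], [87, -85, -40], [82, 65, -40], [-1, -12, 15]]
20 up in tray [ 0.21 -0.04  0.98] [[-40, -107, -82], [-61, -35, -85], [-83, 37, -89], [121, -57, -56], [78, 87, -63], [112, -58, -17], [69, 86, -24], [-1, -12, 15]]
40 up in tray [ 0.4  -0.14  0.91] [[9, -112, -84], [-30, -49, -95], [-69, 15, -106], [141, -21, -27], [64, 105, -48], [125, -25, 9], [47, 101, -12], [-1, -12, 15]]
55 up in tray [ 0.5  -0.24  0.83] [[45, -107, -79], [-4, -53, -98], [-52, 2, -116], [145, 8, -3], [49, 116, -40], [124, 0, 30], [28, 109, -7], [-1, -12, 15]]
70 up in tray [ 0.57 -0.36  0.74] [[78, -95, -68], [23, -51, -96], [-31, -7, -123], [139, 37, 20], [30, 124, -34], [115, 25, 50], [6, 112, -5], [-1, -12, 15]]
80 up in tray [ 0.59 -0.45  0.67] [[97, -84, -58], [40, -47, -92], [-16, -11, -125], [130, 55, 35], [17, 127, -32], [104, 40, 62], [-9, 112, -5], [-1, -12, 15]]
```

>>> arm_command(steps=[-0.0062, -0.0003, 0.0051, 0, -0.0124, -0.0006, 0.0101, 0, -0.0186, -0.0009, 0.0152, 0, -0.0248, -0.0012, 0.0203, 0, -0.0248, -0.0012, 0.0203, 0, -0.0248, -0.0012, 0.0203, 0, -0.0248, -0.0012, 0.0203, 0, -0.0248, -0.0012, 0.0203, 0, -0.0248, -0.0012, 0.0203, 0, -0.0248, -0.0012, 0.0203, 0, -0.0248, -0.0012, 0.0203, 0, -0.0248, -0.0012, 0.0203, 0, -0.0248, -0.0012, 0.0203, 0, -0.0248, -0.0012, 0.0203, 0, -0.0248, -0.0012, 0.0203, 0, -0.0248, -0.0012, 0.0203, 0, -0.0248, -0.0012, 0.0203, 0, -0.0248, -0.0012, 0.0203, 0])

```text
clock: 17.42
position: [547.1, 213.4, 285.6]
ee_rot: [-0.662, 0.67, 0.23, 0.244]
contact_force: [1.5, -0.5, -5.4]
gripper_width: 13.1
grasp_force: 60.5
```

>>> arm_command(steps=[-0.0248, -0.0012, 0.0203, 0, -0.0248, -0.0012, 0.0203, 0, -0.0248, -0.0012, 0.0203, 0, -0.0248, -0.0012, 0.0203, 0, -0.0186, -0.0009, 0.0152, 0, -0.0124, -0.0006, 0.0101, 0, -0.0062, -0.0003, 0.0051, 0, 0, 0, 0, 0, 0, 0, 0, 0])

```text
clock: 18.55
position: [559.6, 387.0, 286.2]
ee_rot: [-0.661, 0.671, 0.229, 0.246]
contact_force: [0.1, 0.1, -5.7]
gripper_width: 13.0
grasp_force: 60.5
```

Run:
```python
from h import *
st()
cv2.imwrite("pics/t4.png",get_image("top")[:,:,::-1])
```

```text
18.55 [ 0.565  0.322  0.118 -0.648 -1.035 -0.335] [559.6 387.  286.2] [ 0.1  0.1 -5.7] 13.0 60.4955160302319
[[-0.005, -1.0, 0.027], [-0.775, 0.021, 0.632], [-0.632, -0.018, -0.775]]
```

View pics/t4.png

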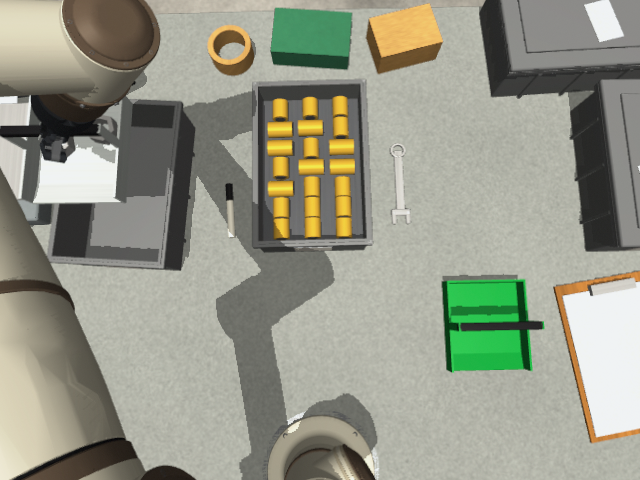

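The tray is over the empty tote and still level. I'll lower it and roll to tip.

>>> arm_command(steps=[0.005, 0, 0.0062, 0, 0.0095, 0, 0.0116, 0, 0.0095, 0, 0.0116, 0, 0.005, 0, 0.0062, 0, 0, 0, 0, -0.06, 0, 0, 0, -0.1, 0, 0, 0, -0.1, 0, 0, 0, -0.1, 0, 0, 0, -0.1, 0, 0, 0, -0.1, 0, 0, 0, -0.1, 0, 0, 0, -0.1, 0, 0, 0, -0.1, 0, 0, 0, -0.1, 0, 0, 0, -0.1, 0, 0, 0, -0.1, 0, 0, 0, -0.1, 0, 0, 0, 0, 0, 0, 0, 0, 0])

```text
invalid input at $.steps: expected a multiple of 4 numbers
```

>>> arm_command(steps=[0, 0, 0, 0, 0, 0, 0, 0, 0, 0, 0, 0, 0, 0, 0, 0])

```text
clock: 19.1
position: [559.6, 387.8, 286.3]
ee_rot: [-0.661, 0.671, 0.229, 0.246]
contact_force: [-0.1, -0.0, -7.3]
gripper_width: 12.9
grasp_force: 60.5
```

Run:
```python
from h import *
st()
a=get_image("top")[60:300,0:240,::-1];b=get_image("side")[60:300,120:400,::-1]
cv2.imwrite("pics/m5.png",np.hstack([cv2.resize(a,None,fx=1.5,fy=1.5),cv2.resize(b,None,fx=1.5,fy=1.5)]))
```

```text
19.1 [ 0.566  0.322  0.119 -0.648 -1.035 -0.335] [559.6 387.8 286.3] [-0.1 -0.  -7.3] 12.9 60.51858515028698
[[-0.004, -1.0, 0.027], [-0.775, 0.02, 0.632], [-0.632, -0.018, -0.774]]
```

View pics/m5.png

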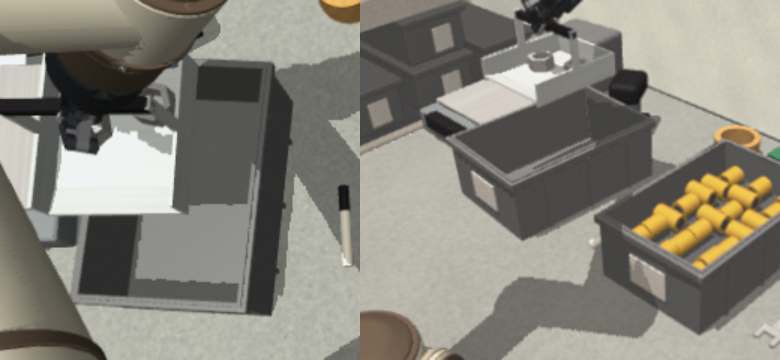

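The tipping call was refused because it had the wrong count of numbers. In the picture the tray is still level with the nuts in it, so I'll resend.

>>> arm_command(steps=[0.005, 0, 0.0062, 0, 0.0095, 0, 0.0116, 0, 0.0095, 0, 0.0116, 0, 0.005, 0, 0.0062, 0])

```text
clock: 19.7
position: [559.8, 387.5, 237.8]
ee_rot: [-0.661, 0.671, 0.229, 0.244]
contact_force: [0.0, -0.1, -6.6]
gripper_width: 13.1
grasp_force: 60.5
```

>>> arm_command(steps=[0, 0, 0, -0.06, 0, 0, 0, -0.1, 0, 0, 0, -0.1, 0, 0, 0, -0.1, 0, 0, 0, -0.1, 0, 0, 0, -0.1, 0, 0, 0, -0.1, 0, 0, 0, -0.1, 0, 0, 0, -0.1, 0, 0, 0, -0.1, 0, 0, 0, -0.1, 0, 0, 0, -0.1, 0, 0, 0, -0.1, 0, 0, 0, 0, 0, 0, 0, 0, 0, 0, 0, 0])

```text
clock: 21.7
position: [560.6, 388.0, 240.7]
ee_rot: [0.929, -0.152, -0.04, -0.334]
contact_force: [0.8, 0.1, -2.9]
gripper_width: 13.2
grasp_force: 61.0
```

Run:
```python
from h import *
st()
np.save("top_d.npy",get_image("top"));np.save("side_d.npy",get_image("side"))
```

```text
21.7 [ 0.559  0.361  0.069 -0.685 -0.969  0.996] [560.6 388.  240.7] [ 0.8  0.1 -2.9] 13.2 60.95465848920867
[[0.95, -0.31, 0.027], [-0.257, -0.731, 0.632], [-0.176, -0.608, -0.774]]
```

The force fell to 2.9 N, which is the weight of the tray alone, so both nuts are out. I'll roll back, rise and carry the tray back to its old spot.

>>> arm_command(steps=[0, 0, 0, 0.06, 0, 0, 0, 0.12, 0, 0, 0, 0.12, 0, 0, 0, 0.12, 0, 0, 0, 0.12, 0, 0, 0, 0.12, 0, 0, 0, 0.12, 0, 0, 0, 0.12, 0, 0, 0, 0.12, 0, 0, 0, 0.12, 0, 0, 0, 0.12, -0.009, 0, -0.011, 0, -0.012, 0, -0.015, 0, -0.009, 0, -0.011, 0])

```text
clock: 23.55
position: [560.1, 387.9, 291.1]
ee_rot: [-0.662, 0.67, 0.228, 0.248]
contact_force: [-0.3, 0.6, -3.6]
gripper_width: 12.8
grasp_force: 60.9
```

Run:
```python
from h import *
s=st();M=R.from_quat(s["ee_rot"]).as_matrix();print(M.T@(np.array([519,-316,287])-s["position"]))
```

```text
23.55 [ 0.567  0.319  0.124 -0.646 -1.039 -0.338] [560.1 387.9 291.1] [-0.3  0.6 -3.6] 12.8 60.91372489929199
[[-0.001, -1.0, 0.029], [-0.774, 0.019, 0.633], [-0.634, -0.022, -0.773]]
[ 547.22922945   27.49431725 -443.87270163]
```

>>> arm_command(steps=[0.0144, 0.0007, -0.0117, 0, 0.0288, 0.00145, -0.0234, 0, 0.0288, 0.00145, -0.0234, 0, 0.0288, 0.00145, -0.0234, 0, 0.0288, 0.00145, -0.0234, 0, 0.0288, 0.00145, -0.0234, 0, 0.0288, 0.00145, -0.0234, 0, 0.0288, 0.00145, -0.0234, 0, 0.0288, 0.00145, -0.0234, 0, 0.0288, 0.00145, -0.0234, 0, 0.0288, 0.00145, -0.0234, 0, 0.0288, 0.00145, -0.0234, 0, 0.0288, 0.00145, -0.0234, 0, 0.0288, 0.00145, -0.0234, 0, 0.0288, 0.00145, -0.0234, 0, 0.0288, 0.00145, -0.0234, 0, 0.0288, 0.00145, -0.0234, 0, 0.0288, 0.00145, -0.0234, 0, 0.0288, 0.00145, -0.0234, 0, 0.0144, 0.0007, -0.0117, 0])

```text
clock: 26.05
position: [517.3, -318.9, 285.3]
ee_rot: [-0.661, 0.671, 0.228, 0.246]
contact_force: [-0.3, 1.0, -3.7]
gripper_width: 12.8
grasp_force: 60.9
```

>>> arm_command(steps=[0.0095, 0, 0.0116, 0, 0.0158, 0, 0.0194, 0, 0.0158, 0, 0.0194, 0, 0.0158, 0, 0.0194, 0, 0.0158, 0, 0.0194, 0, 0.0158, 0, 0.0194, 0, 0.0126, 0, 0.0155, 0, 0.0095, 0, 0.0116, 0, 0.0063, 0, 0.0078, 0, 0, 0, 0, 0, 0, 0, 0, 0])

```text
clock: 27.42
position: [521.7, -316.9, 101.5]
ee_rot: [-0.662, 0.67, 0.228, 0.246]
contact_force: [0.2, 0.4, -2.7]
gripper_width: 12.8
grasp_force: 60.8
```

Run:
```python
from h import *
st()
```

```text
27.425 [-0.589  0.701  0.254 -0.571 -1.531  0.72 ] [ 521.7 -316.9  101.5] [ 0.2  0.4 -2.7] 12.8 60.84561824798584
[[-0.003, -1.0, 0.028], [-0.775, 0.02, 0.631], [-0.632, -0.02, -0.775]]
```

>>> arm_command(steps=[0.0038, 0, 0.0047, 0, 0.0038, 0, 0.0047, 0, 0.0025, 0, 0.0031, 0, 0.0013, 0, 0.0016, 0, 0.0006, 0, 0.0008, 0, 0, 0, 0, 0, 0, 0, 0, 0])

```text
clock: 28.3
position: [521.8, -316.4, 81.8]
ee_rot: [-0.662, 0.671, 0.229, 0.246]
contact_force: [0.2, -0.1, -2.2]
gripper_width: 13.2
grasp_force: 60.9
```

>>> arm_command(steps=[0.0006, 0, 0.0008, 0, 0, 0, 0, 0])

```text
clock: 28.55
position: [521.8, -316.4, 81.7]
ee_rot: [-0.662, 0.67, 0.229, 0.246]
contact_force: [-0.1, 0.5, 3.5]
gripper_width: 13.0
grasp_force: 61.6
```

The tray is touching the bench. I'll release and back out along the tool axis.

>>> arm_command(steps=[0, 0, 0, 0, 0, 0, 0, 0, 0, 0, 0, 0, 0, 0, 0, 0, 0, 0, 0, 0, 0, 0, 0, 0, 0, 0, 0, 0], grip=0.085)

```text
clock: 29.42
position: [521.8, -316.3, 80.6]
ee_rot: [-0.662, 0.671, 0.229, 0.246]
contact_force: [-0.3, 0.8, 0.5]
gripper_width: 84.8
grasp_force: 0.0
```

>>> arm_command(steps=[0, 0, -0.01, 0, 0, 0, -0.02, 0, 0, 0, -0.03, 0, 0, 0, -0.03, 0, -0.02, 0, -0.035, 0, -0.02, 0, -0.035, 0, -0.025, 0, -0.03, 0, -0.025, 0, -0.03, 0, 0, 0, 0, 0, 0, 0, 0, 0])

```text
clock: 30.68
position: [515.9, -385.7, 308.0]
ee_rot: [-0.661, 0.671, 0.229, 0.246]
contact_force: [-0.8, 0.5, -0.6]
gripper_width: 85.0
grasp_force: 0.0
```

Run:
```python
from h import *
st()
a=get_image("top")[60:260,:,::-1];b=get_image("side")[100:380,120:,::-1]
o=np.zeros((600,800,3),np.uint8);o[:250]=cv2.resize(a,(800,250));o[250:600]=cv2.resize(b,(800,350));
cv2.imwrite("pics/end.png",o)
```

```text
30.675 [-0.672  0.626  0.647 -0.589 -1.97   0.53 ] [ 515.9 -385.7  308. ] [-0.8  0.5 -0.6] 85.0 0.0
[[-0.004, -1.0, 0.027], [-0.775, 0.02, 0.632], [-0.632, -0.019, -0.774]]
```

View pics/end.png

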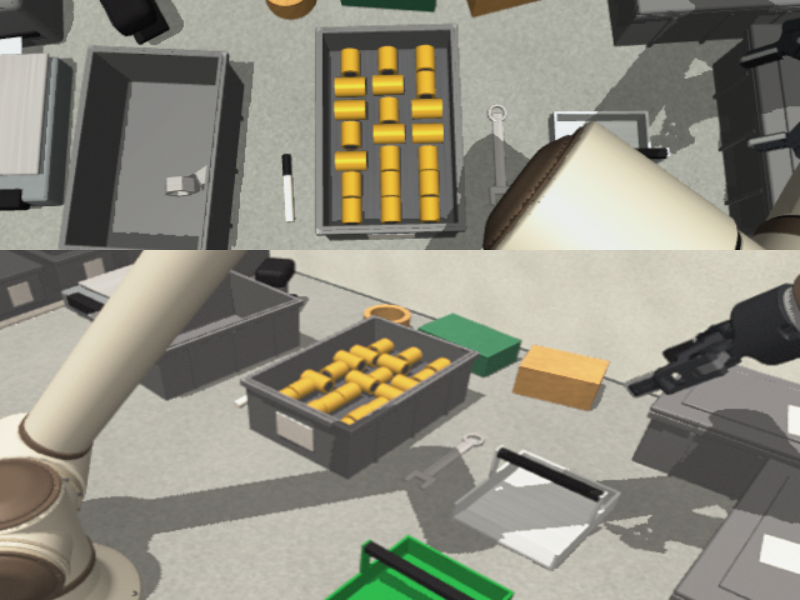

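The tray stands upright and empty on the bench. In the tote one nut shows at (180,185), with a second bright shape against the right wall at (202,176). A numeric difference against the first picture will check this.

Run:
```python
from h import *
t0=cv2.imread("pics/top0.png")[80:300,0:260].astype(int);t1=get_image("top")[80:300,0:260,::-1].astype(int)
for thr,sgn in((25,1),(25,-1)):
    m=((sgn*(t1-t0).mean(2))>thr).astype(np.uint8)
    n,l,s,c=cv2.connectedComponentsWithStats(m)
    print(sgn,[(*(s[i]+[0,80,0,0,0]).tolist(),) for i in range(1,n) if s[i,4]>12])
for r in t1[130-80:165-80:3,126:176:3].mean(2).astype(int):print(*r)
```

```text
1 [(156, 193, 9, 14, 72), (133, 201, 13, 12, 135), (142, 213, 8, 3, 21), (12, 229, 70, 71, 2328)]
-1 [(144, 199, 20, 18, 116), (132, 213, 12, 5, 27)]
132 132 133 133 133 133 133 134 133 133 133 135 134 135 134 134 119
132 133 133 133 133 134 133 133 134 134 134 133 134 134 134 134 100
134 133 134 133 133 134 133 134 134 135 134 133 134 134 133 134 98
134 133 133 133 133 132 134 134 134 133 133 134 134 134 135 135 120
133 133 134 133 133 133 134 133 134 134 134 134 134 134 134 135 124
133 133 134 133 134 134 134 134 134 134 134 134 134 134 134 134 123
134 133 134 134 134 134 134 134 133 135 134 134 133 134 135 135 124
134 133 134 133 134 134 135 134 134 134 134 134 133 134 135 134 138
134 133 134 134 134 134 134 134 135 134 135 134 134 134 135 135 140
134 133 134 134 134 134 134 134 135 134 134 134 135 135 134 119 138
134 134 134 135 135 135 134 134 134 135 135 135 135 135 135 99 131
134 135 134 134 134 134 134 135 135 135 135 135 134 134 134 91 120
```

```bash
python3 -c "
from bench import *
print(job_done())"
```

```text
the job is handed in; nothing more can be done
None
```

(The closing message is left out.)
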